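# Set the filtration manifold for one funnel

## Robot

A 7-joint arm with a two-finger parallel gripper is mounted at the origin on a cart in front of the work surface, level with it; the furniture and walls round the work are solid. World frame = base frame: x ahead of the robot, y to its left, z up, the work surface at z = 0. Lengths are in m, angles in rad, forces in N, time in s.
With the tool pointing down it reaches from about 0.4 to 0.85 m from the base axis. Payload 10.4 kg.
Tool frame: the origin (TCP) lies midway between the tips of the shut fingers; the grasp point (between the pads) lies 19 mm behind it; z points along the fingers, y is the line along which they close (so a half turn about z gives the same grasp; the last joint's range is limited). The gripper opens to 87 mm and grips with 3 to 60 N. Pads are 19 mm wide; open, the fingers measure 117 mm over their backs; the gripper's body (75 mm by 190 mm) begins 51 mm behind the grasp point.
Start: joints at [-1.128, 0.332, -0.065, 1.46, 0.022, 1.35, -0.088], TCP at [0.281, 0.558, 0.223] pointing down, gripper open.
Joint ranges: [-2.6, 2.6], [-0.5, 2.12], [-1.47, 1.34], [0.16, 2.42], [-1.27, 4.41], [0.06, 2.06], [-2.6, 2.6]. Speed limits (rad/s): [2.22, 2.22, 2.79, 2.79, 3.14, 3.14, 3.14].

## Interface

Orientations are given as a unit quaternion [x, y, z, w].
In Python, from bench import r gives the robot as it stands.
- The arm moves only by the tool carry_out, never from a script. Its argument "steps" is a list that holds one entry, the list of rows, each a list of 6 numbers: the shift along the tool's x, y, z in cm, then the turn, a rotation vector about the tool's x, y, z in rad. In form: [[[dx, dy, dz, wx, wy, wz], ...]]. A call has 1 to 20 rows; each row is the pose to reach, as a shift and turn from the pose commanded when the call began, along the tool's axes at that moment; what a row does not reach only later rows make up. A row lasts 1/12 s, in which the tool goes at most 41.7 mm and 7.16 degrees, less where a joint would pass 70% of its speed; a pose out of reach is approached as far as the arm can. A call with a gripper value outside its range is refused whole. "hand" is the closure, from -1 (fully open) to 1 (shut), set as the call begins (left out, the last holds). The fingers move at their own pace and stop on an object; "squeeze" is the grip in N (left out, the last holds). Time passes only in rows, so rows that repeat a pose let the fingers close. It gives the time, the measured TCP pose, the force, the opening and the grip force at its end, in the units of the state.
- r.read_state(): the state, without advancing time (a new reading comes with each control period).
- r.camera(name): name is "side" or "top"; returns the picture (384x512x3 uint8, red, green, blue); there is no depth.
- r.camera_params(name): a dict with "fx", "fy", "cx", "cy" (pixels), "view" (4x4, takes a point from world to camera coordinates). Camera axes: x right, y up, looking along -z (the intrinsics and any distortion apply to the point x, -y, -z); pixel columns grow to the right and rows downward; lengths in m; the calibration is good to about 2 mm. A picture is of the moment at which its call begins. camera_params takes no time and is no camera call.
- r.close_job(): hands the job in; it is judged then, once.
The state is a dict: "time": time; "joint_positions": joint angles; "joint_vel": joint speeds; "joint_torque": joint torques, N m; "ee_pos": TCP position; "eef_rot": TCP orientation; "ft_force": force on the tool from outside, world axes, zero at the start; "torque": the same for the moment, N m; "width": finger opening in m; "grip_force": force on a finger pad.
Only numpy, scipy, OpenCV 4.12 (cv2) and the standard library are available. Lean on these libraries where they do the work, as an engineer would, in place of code of your own. Each camera call takes 0.05 s, during which the arm holds its last target. There are 200 camera calls.

## Task

The manifold was left to dry with all three ball valves part open; set it up to filter through the one funnel. Push the lever of the valve in front of the funnel round to fully open (in line with its pipe, pointing to the front) and push the other two levers fully shut (square across their pipes). Nothing is to be picked up: the funnel, the two dust covers and everything standing about stay where they are.

Things in the scene. Friction and masses are not known exactly. Their poses are not given: they have to be found in the camera images.
- manifold: three-place stainless filtration manifold, fixed. Origin on the worktop under the middle valve's stem; x runs back from valves to filter heads, y left along the row, z up. Base plate x -80 to 150, y +-175, top z 8 mm. Header pipe along y at x -45, top z 51. Three branch pipes along x, 130 mm apart: ball valve at x 0 (top z 75), filter head at x 115 (cup 55 mm across, rim z 96)
- funnel: loose stainless filter funnel, an open cup 65 mm across and 110 mm high, narrower foot, 0.22 kg, standing in the 6 mm deep recess of one of the three filter heads (any one). Origin at the centre of its underside; its top stands 200 mm above the worktop
- cover_a: loose flat round steel dust cover with a small knob, 45 mm across, 26 mm high, resting in the recess of one of the other two filter heads. Origin at the centre of its underside
- cover_b: the other dust cover, same shape, on the remaining head
- valve_left (a joint): lever angle of the left (+y) valve about its upright stem, counter-clockwise from above. 0 = fully shut: lever square across its pipe, pointing to the manifold's +y (left). 1.571 = fully open: lever along the pipe, pointing to the manifold's -x (front, to the robot). Hard stops at both ends; friction 0.25 N m, stays where left
- valve_left_grip (a point): point in the black sleeve of the left (+y) valve's lever, 70 mm from the stem axis, at mid-height, 95 mm above the worktop; swings with the lever (which points along its y). Sleeve 16 mm wide, 11 mm thick, from 36 to 90 mm off the stem axis; nothing below it is higher than 51 mm above the worktop
- valve_left_stem (a point): point on the stem axis of the left (+y) valve at lever height (manifold x 0, y +130 mm, z 95 mm)
- head_left (a point): centre of the recess floor of the left (+y) filter head, which belongs to that valve (manifold x 115, y +130, z 90 mm)
- valve_middle (a joint): lever angle of the middle valve about its upright stem, counter-clockwise from above. 0 = fully shut: lever square across its pipe, pointing to the manifold's +y (left). 1.571 = fully open: lever along the pipe, pointing to the manifold's -x (front, to the robot). Hard stops at both ends; friction 0.25 N m, stays where left
- valve_middle_grip (a point): point in the black sleeve of the middle valve's lever, 70 mm from the stem axis, at mid-height, 95 mm above the worktop; swings with the lever (which points along its y). Sleeve 16 mm wide, 11 mm thick, from 36 to 90 mm off the stem axis; nothing below it is higher than 51 mm above the worktop
- valve_middle_stem (a point): point on the stem axis of the middle valve at lever height (manifold x 0, y 0 mm, z 95 mm)
- head_middle (a point): centre of the recess floor of the middle filter head, which belongs to that valve (manifold x 115, y 0, z 90 mm)
- valve_right (a joint): lever angle of the right (-y) valve about its upright stem, counter-clockwise from above. 0 = fully shut: lever square across its pipe, pointing to the manifold's +y (left). 1.571 = fully open: lever along the pipe, pointing to the manifold's -x (front, to the robot). Hard stops at both ends; friction 0.25 N m, stays where left
- valve_right_grip (a point): point in the black sleeve of the right (-y) valve's lever, 70 mm from the stem axis, at mid-height, 95 mm above the worktop; swings with the lever (which points along its y). Sleeve 16 mm wide, 11 mm thick, from 36 to 90 mm off the stem axis; nothing below it is higher than 51 mm above the worktop
- valve_right_stem (a point): point on the stem axis of the right (-y) valve at lever height (manifold x 0, y -130 mm, z 95 mm)
- head_right (a point): centre of the recess floor of the right (-y) filter head, which belongs to that valve (manifold x 115, y -130, z 90 mm)
- tweezers: bystander: loose tweezers, lying on the worktop in front of the manifold, 128 mm long; to be left alone. Origin at the centre of its underside
- petri: bystander: loose petri dish, closed dish, 52 mm across, 6 mm high, left of the manifold; to be left alone. Origin at the centre of its underside
- dropper: bystander: loose dropper bottle, 29 mm across, 57 mm high, standing on the base plate between two of the filter heads; to be left alone. Origin at the centre of its underside
- wash_bottle: bystander: loose wash bottle, with a bent spout, 205 mm high, left of the manifold; to be left alone. Origin at the centre of its underside
- cylinder: bystander: loose measuring cylinder, 60 mm foot, 208 mm high, left of the manifold; to be left alone. Origin at the centre of its underside
- beaker: bystander: loose beaker, clear cup, 66 mm across, 82 mm high, left of the manifold; to be left alone. Origin at the centre of its underside

How it is judged:
At the end, for the whole second after the job is handed in: the lever of the valve whose head carries the funnel stands within 0.10 rad of fully open, the other two within 0.10 rad of fully shut, all at rest; funnel and dust covers upright in their heads where they started (within 10 mm) (((horizontal distance between funnel and head_left below 0.012 m and value of joint valve_left above 1.47 rad and value of joint each of valve_middle, valve_right below 0.1 rad) or (horizontal distance between funnel and head_middle below 0.012 m and value of joint valve_middle above 1.47 rad and value of joint each of valve_left, valve_right below 0.1 rad) or (horizontal distance between funnel and head_right below 0.012 m and value of joint valve_right above 1.47 rad and value of joint each of valve_left, valve_middle below 0.1 rad)) and velocity of joint valve_left between -0.05 and 0.05 rad/s and velocity of joint valve_middle between -0.05 and 0.05 rad/s and velocity of joint valve_right between -0.05 and 0.05 rad/s and distance of each of funnel, cover_a, cover_b from where it was at the start of the episode below 0.01 m and angle between each of funnel, cover_a, cover_b's own z axis and vertical below 0.1 rad); the robot touches nothing.
It fails at once if the funnel or a dust cover is lifted, shifted by more than 10 mm or tipped (not (distance of each of funnel, cover_a, cover_b from where it was at the start of the episode below 0.01 m and angle between each of funnel, cover_a, cover_b's own z axis and vertical below 0.1 rad)).
It fails at once if a bystander (tweezers, petri dish, dropper bottle, wash bottle, cylinder, beaker) is lifted, knocked or moved by more than 15 mm (distance of any of tweezers, petri, dropper, wash_bottle, cylinder, beaker from where it was at the start of the episode above 0.015 m).
It also fails if it takes over 51 s, if anything falls off the work surface, if the arm or the gripper's body presses on something with over 40 N, if the wrist force passes 120 N, or if a joint passes its speed limit or range.

## Working session

There is one attempt and no reset: what is moved stays moved. The work goes in short steps, Python scripts to look and compute and a tool call to move; the robot and the scene stay as the last step left them, time stands still between calls to the robot, and variables do not carry over. Pictures are saved under pics/ and viewed, at most 10 in all, crops included, and the job is handed in when it is done.

Besides the shell and the picture viewer there is one more tool, called after "Emit:" as a command line: name --argument value ..., lists and objects as JSON in quotes. carry_out: Moves the arm, as the interface text tells. Its arguments: {"type":"object","properties":{"steps":{"type":"array","items":{"type":"array","items":{"type":"array","items":{"type":"number"}}}},"hand":{"type":"number"},"squeeze":{"type":"number"}},"required":["steps"]}

```bash
mkdir -p pics; python3 - <<'E'
from bench import r
import cv2,numpy as np
for n in("top","side"):
    cv2.imwrite(f"pics/{n}0.png",cv2.resize(r.camera(n)[:,:,::-1],(800,600),interpolation=cv2.INTER_CUBIC))
    p=r.camera_params(n);print(n,{k:np.round(v,4).tolist() if not isinstance(v,str) else v for k,v in p.items()})
s=r.read_state();print({k:np.round(v,3).tolist() for k,v in s.items()})
E
```

```text
top {'fx': 397.8478, 'fy': 397.8478, 'cx': 248.875, 'cy': 199.8068, 'view': [[-0.0475, -0.9989, -0.0004, 0.006], [0.9744, -0.0464, 0.22, -0.5398], [-0.2197, 0.0101, 0.9755, -0.9972], [0.0, 0.0, 0.0, 1.0]]}
side {'fx': 459.468, 'fy': 459.468, 'cx': 259.6115, 'cy': 195.8463, 'view': [[0.6765, 0.7364, 0.003, -0.3778], [-0.6138, 0.5616, 0.5548, 0.2728], [0.4069, -0.3772, 0.8319, -1.598], [0.0, 0.0, 0.0, 1.0]]}
{'time': 0.1, 'joint_positions': [-1.128, 0.333, -0.065, 1.461, 0.022, 1.35, -0.089], 'joint_vel': [0.002, -0.002, -0.003, -0.003, -0.001, 0.0, 0.002], 'joint_torque': [0.0, -62.455, 0.024, -39.071, -0.061, 0.037, 0.0], 'ee_pos': [0.281, 0.558, 0.222], 'eef_rot': [0.231, 0.973, -0.001, -0.0], 'ft_force': [0.414, 0.472, -0.629], 'torque': [0.004, 0.011, 0.014], 'grip_force': 0.0, 'width': 0.087}
```

View pics/top0.png

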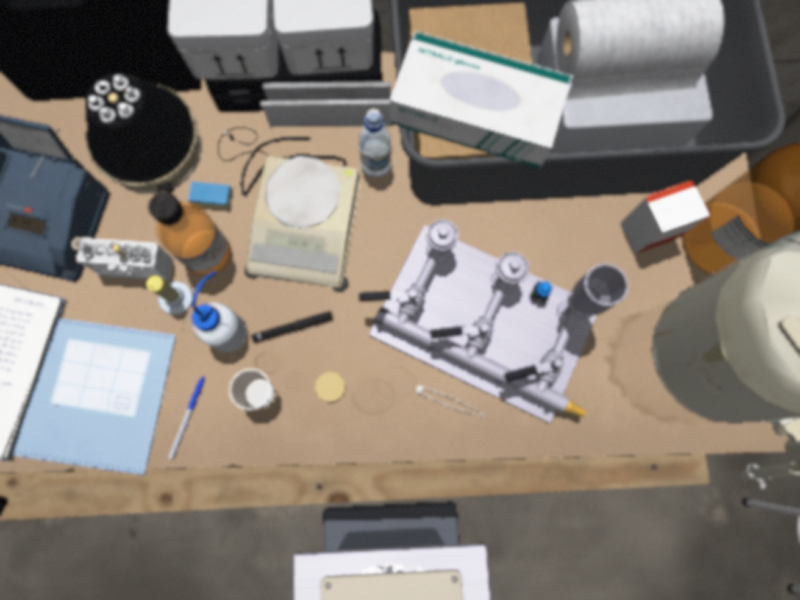

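View pics/side0.png

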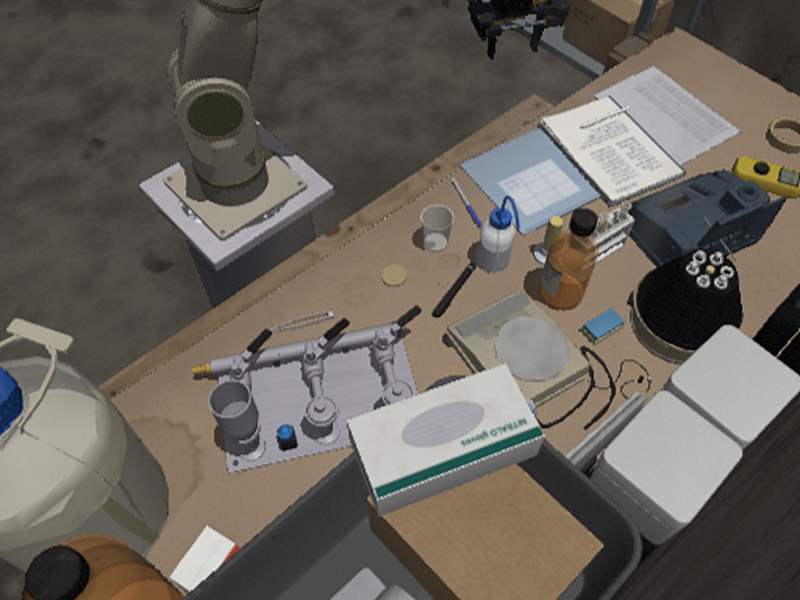

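The top view shows the funnel on the right (-y) head at (605,287). The sleeves are at about (375,296), (447,331) and (521,374), and the stems are near (408,300), (480,335) and (548,370). I'll crop both views for accurate measurement.

```bash
python3 - <<'E'
from bench import r
import cv2,numpy as np
for n,(x0,y0,x1,y1) in(("top",(220,130,420,280)),("side",(110,180,290,315))):
    im=r.camera(n)[:,:,::-1].copy();cv2.imwrite(f"pics/{n}_raw.png",im)
    cv2.imwrite(f"pics/{n}_crop.png",cv2.resize(im[y0:y1,x0:x1],(800,600),interpolation=cv2.INTER_CUBIC))
    m=(im[y0:y1,x0:x1].max(2)<45).astype(np.uint8)
    k,l,st,c=cv2.connectedComponentsWithStats(m)
    for i in range(1,k):
        if st[i,4]>25:
            q=np.argwhere(l==i)[:,::-1]+[x0,y0]; (cx,cy),(w,h),a=cv2.minAreaRect(q.astype(np.float32)); print(n,st[i,4],(c[i]+[x0,y0]).round(1),np.round([w,h,a],1))
E
```

```text
side 26 [140.5 181.8] [ 9.8  5.9 24. ]
side 96 [283.6 194.5] [ 5.4 21.  36.9]
side 68 [261.1 202.3] [ 4.2 15.9 51.3]
side 83 [214.9 210.7] [ 4.9 16.3 45. ]
side 84 [165.5 218.2] [ 5.  17.6 42.3]
side 69 [184.  283.5] [ 8.  10.8 78.7]
```

View pics/top_crop.png

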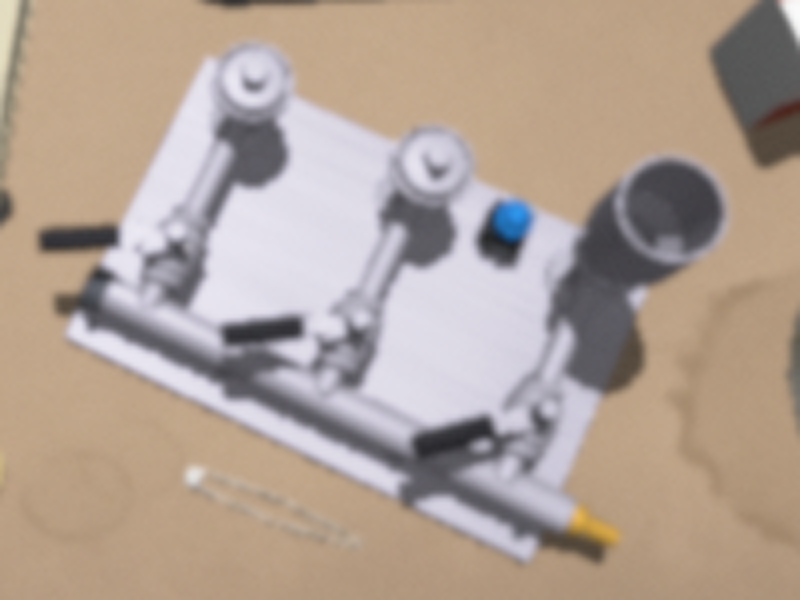

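View pics/side_crop.png

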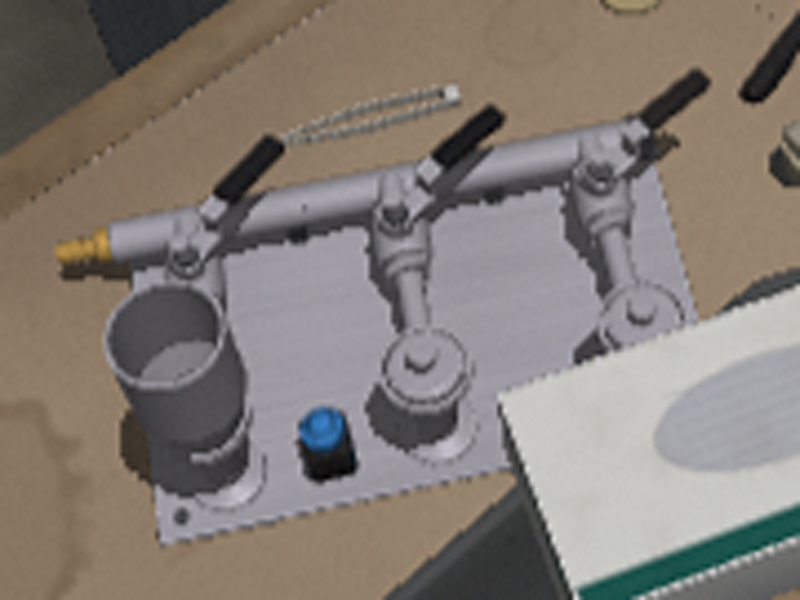

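The crops show the base corners, cup rims, funnel rim and sleeves clearly. I'll fit the manifold pose by casting rays onto planes of known height.

```bash
cat >h.py <<'E'
from bench import r
import numpy as np
def ray(n,uv,z):
    p=r.camera_params(n);V=np.array(p["view"]);R,t=V[:3,:3],V[:3,3]
    d=R.T@np.array([(uv[0]-p["cx"])/p["fx"],-(uv[1]-p["cy"])/p["fy"],-1]);c=-R.T@t
    return (c+d*(z-c[2])/d[2])[:2]
def fit(M,W):
    M,W=np.array(M),np.array(W);a,b=M-M.mean(0),W-W.mean(0)
    y=np.arctan2((a[:,0]*b[:,1]-a[:,1]*b[:,0]).sum(),(a*b).sum())
    R=np.array([[np.cos(y),-np.sin(y)],[np.sin(y),np.cos(y)]]);t=W.mean(0)-R@M.mean(0)
    return y,R,t,(M@R.T+t-W)
tp=lambda x,y:(220+x/4-.4,130+y/4-.4)
sp=lambda x,y:(110+x/4.444-.4,180+y/4.444-.4)
E
python3 - <<'E'
from h import *
P=[((.150,.175),"top",tp(210,60),.008),((-.08,.175),"top",tp(68,333),.008),((-.08,-.175),"top",tp(530,560),.008),
((.115,.13),"top",tp(254,82),.096),((.115,0),"top",tp(431,165),.096),((.115,-.13),"top",tp(670,210),.2),
((.15,-.175),"side",sp(162,543),.008),((.115,0),"side",sp(426,365),.096),((.115,-.13),"side",sp(167,335),.2)]
W=[ray(n,u,z) for _,n,u,z in P]
y,R,t,e=fit([p[0] for p in P],W);print(y,t);print((e*1000).round(1))
for nm,yy,tu,su in(("L",.13,tp(79,238),(261.1,202.3)),("M",0,tp(262,331),(214.9,210.7)),("R",-.13,tp(454,436),(165.5,218.2))):
    st=R@[0,yy]+t
    for n,u in(("top",tu),("side",su)):
        w=ray(n,u,.098);v=R.T@(w-st);print(nm,n,"stem",st.round(3),"grip",w.round(3),"r",np.hypot(*v).round(3),"ang",np.arctan2(-v[0],v[1]).round(3))
for n,u in(("tweez1",tp(192,475)),("tweez2",tp(355,543)),("dropper",tp(512,220))): print(n,(R.T@(ray("top",u,.0 if n[0]=='t' else .06)-t)).round(3))
E
```

```text
-0.5045352948355477 [ 0.4988092  -0.17338923]
[[ 3.8  2.1]
 [-2.4  3. ]
 [-1.9  0.1]
 [ 0.9  0.8]
 [ 0.6 -1.6]
 [ 1.9 -2.2]
 [-0.4 -1.5]
 [-0.3 -0.5]
 [-2.2 -0.1]]
L top stem [ 0.562 -0.06 ] grip [0.56  0.004] r 0.063 ang 0.526
L side stem [ 0.562 -0.06 ] grip [0.563 0.001] r 0.06 ang 0.477
M top stem [ 0.499 -0.173] grip [ 0.494 -0.11 ] r 0.064 ang 0.582
M side stem [ 0.499 -0.173] grip [ 0.497 -0.112] r 0.061 ang 0.528
R top stem [ 0.436 -0.287] grip [ 0.421 -0.225] r 0.064 ang 0.736
R side stem [ 0.436 -0.287] grip [ 0.425 -0.227] r 0.061 ang 0.69
tweez1 [-0.126  0.054]
tweez2 [-0.119 -0.065]
dropper [ 0.116 -0.065]
```

```bash
cat >>h.py <<'E'
from scipy.spatial.transform import Rotation as Ro
Y=-.5045;T=np.array([.4988,-.1734]);RM=np.array([[np.cos(Y),-np.sin(Y)],[np.sin(Y),np.cos(Y)]])
def shift(*targets):
    s=r.read_state();p=np.array(s["ee_pos"]);q=Ro.from_quat(s["eef_rot"])
    print("t",s["time"],"manifold xy,z mm",(RM.T@(p[:2]-T)*1000).round(1),round(p[2]*1000,1),"F",np.round(s["ft_force"],1))
    G=Ro.from_matrix(np.array([[-np.cos(Y),-np.sin(Y),0],[-np.sin(Y),np.cos(Y),0],[0,0,-1]]))
    print("turn",(q.inv()*G).as_rotvec().round(3))
    for x,y,z in targets:
        w=np.r_[RM@[x,y]+T,z];print((x,y,z),"cm",(q.inv().apply(w-p)*100).round(2))
E
python3 - <<'E'
from h import *
s=r.read_state();print(RM@[-.078,.195]+T)
shift((-.078,.195,.30),(-.078,.195,.078))
E
```

```text
[0.52477464 0.03500902]
t 0.2 manifold xy,z mm [-544.6  535. ] 222.1 F [-0.4  0.7  0.9]
turn [-0.001  0.     0.039]
(-0.078, 0.195, 0.3) cm [-45.31 -35.79  -7.76]
(-0.078, 0.195, 0.078) cm [-45.31 -35.77  14.44]
```

Emit:
carry_out --steps '[[[0,0,-4,0,0,0],[0,0,-8,0,0,0],[-3,-2.4,-8,0,0,0.039],[-6,-4.8,-8,0,0,0.039],[-9,-7.2,-8,0,0,0.039],[-12,-9.5,-8,0,0,0.039],[-15,-12,-8,0,0,0.039],[-18,-14.3,-8,0,0,0.039],[-21,-16.7,-8,0,0,0.039],[-24,-19,-8,0,0,0.039],[-27,-21.4,-8,0,0,0.039],[-30,-23.8,-8,0,0,0.039],[-33,-26.2,-8,0,0,0.039],[-36,-28.6,-8,0,0,0.039],[-39,-31,-8,0,0,0.039],[-42,-33.4,-8,0,0,0.039],[-45.3,-35.8,-8,0,0,0.039],[-45.3,-35.8,-8,0,0,0.039],[-45.3,-35.8,-8,0,0,0.039],[-45.3,-35.8,-8,0,0,0.039]]]' --hand 1 --squeeze 5

```text
time: 1.87
ee_pos: [0.5245, 0.0356, 0.3023]
eef_rot: [0.25, 0.968, 0.0, -0.0]
ft_force: [-0.0, 0.2, 0.2]
width: 0.0004
grip_force: 0.0
```

```bash
python3 - <<'E'
from h import *
shift((-.078,.195,.30),(-.078,.195,.078))
E
```

```text
t 1.8667 manifold xy,z mm [-78.6 195.4] 302.3 F [-0.   0.2  0.2]
turn [-0.    -0.001 -0.   ]
(-0.078, 0.195, 0.3) cm [-0.06 -0.04  0.23]
(-0.078, 0.195, 0.078) cm [-0.07 -0.04 22.43]
```

Emit:
carry_out --steps '[[[0,0,3.5,0,0,0],[0,0,7,0,0,0],[0,0,10.5,0,0,0],[0,0,14,0,0,0],[0,0,16,0,0,0],[0,0,18,0,0,0],[0,0,20,0,0,0],[0,0,21.5,0,0,0],[0,0,22.4,0,0,0],[0,0,22.4,0,0,0],[0,0,22.4,0,0,0]]]'

```text
time: 2.78
ee_pos: [0.5245, 0.036, 0.0788]
eef_rot: [0.249, 0.968, 0.0, -0.0]
ft_force: [0.2, 0.4, -0.2]
width: 0.0005
grip_force: 0.0
```

```bash
python3 - <<'E'
from h import *
import cv2
shift((-.015,.195,.078))
im=r.camera("side")[:,:,::-1]
cv2.imwrite("pics/s1.png",cv2.resize(im[150:315,90:310],(800,600),interpolation=cv2.INTER_CUBIC))
E
```

```text
t 2.7833 manifold xy,z mm [-78.7 195.8] 78.8 F [ 0.2  0.4 -0.2]
turn [ 0.    -0.     0.001]
(-0.015, 0.195, 0.078) cm [-6.37 -0.08  0.08]
```

View pics/s1.png

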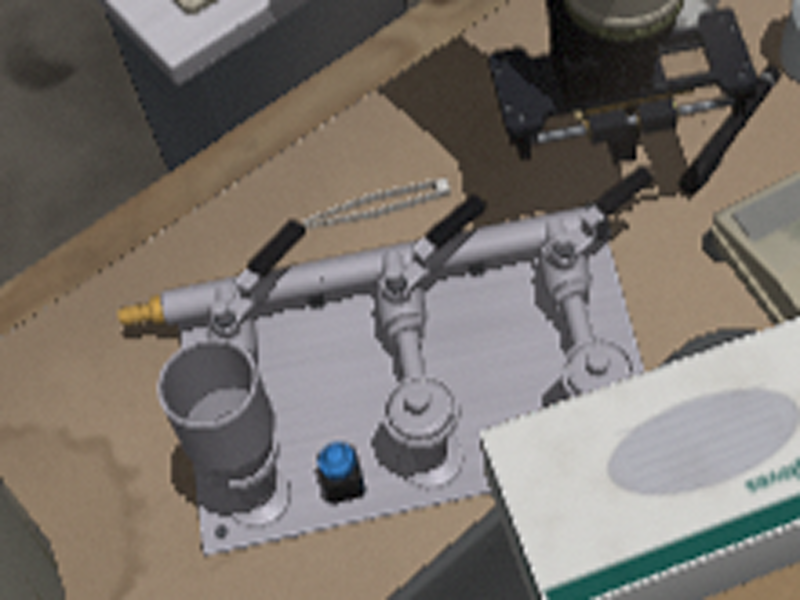

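The shut fingertips at (625,155) stand just in front of the left sleeve at (628,188), clear of everything. I'll push the lever to shut.

Emit:
carry_out --steps '[[[-1,0,0,0,0,0],[-2,0,0,0,0,0],[-2.7,0,0,0,0,0],[-3.4,0,0,0,0,0],[-4.1,0,0,0,0,0],[-4.8,0,0,0,0,0],[-5.3,0,0,0,0,0],[-5.7,0,0,0,0,0],[-6,0,0,0,0,0],[-6,0,0,0,0,0],[-6,0,0,0,0,0]]]'

```text
time: 3.75
ee_pos: [0.5764, 0.0068, 0.0783]
eef_rot: [0.25, 0.968, 0.0, -0.001]
ft_force: [-6.1, 5.4, 2.2]
width: 0.0006
grip_force: 4.1
```

```bash
python3 - <<'E'
from h import *
shift((-.015,.195,.078))
print("tool F",(Ro.from_quat(r.read_state()["eef_rot"]).inv().apply(r.read_state()["ft_force"])).round(1))
E
```

```text
t 3.75 manifold xy,z mm [-19.2 195.3] 78.3 F [-6.1  5.4  2.2]
turn [-0.    -0.002  0.   ]
(-0.015, 0.195, 0.078) cm [-0.42 -0.03  0.03]
tool F [ 8.   1.8 -2.2]
```

Emit:
carry_out --steps '[[[-0.2,0,0,0,0,0],[-0.4,0,0,0,0,0],[-0.4,0,0,0,0,0],[-0.4,0,0,0,0,0]]]'

```text
time: 4.08
ee_pos: [0.5769, 0.0066, 0.078]
eef_rot: [0.249, 0.969, 0.0, -0.005]
ft_force: [-22.2, 11.6, 15.1]
width: 0.0002
grip_force: 12.6
```

Force rose to 25 N with no further movement, so the left lever is on its stop. Next is the middle valve.

Emit:
carry_out --steps '[[[2,0,0,0,0,0],[4,0,0,0,0,0],[6.8,0,0,0,0,0],[6.8,0,-2,0,0,0],[6.8,0,-4,0,0,0],[6.8,-3,-4,0,0,0],[6.8,-6,-4,0,0,0],[6.8,-9,-4,0,0,0],[6.8,-12,-4,0,0,0],[6.8,-13,-4,0,0,0],[6.8,-13,-4,0,0,0],[6.8,-13,-2,0,0,0],[6.8,-13,0,0,0,0],[6.8,-13,0,0,0,0],[6.8,-13,0,0,0,0]]]'

```text
time: 5.33
ee_pos: [0.4583, -0.0765, 0.0783]
eef_rot: [0.25, 0.968, -0.001, -0.001]
ft_force: [-0.6, 0.5, 0.2]
width: 0.0005
grip_force: 0.0
```

```bash
python3 - <<'E'
from h import *
shift((-.019,.065,.078))
E
```

```text
t 5.3333 manifold xy,z mm [-82.3  65.3] 78.3 F [-0.6  0.5  0.2]
turn [-0.001 -0.001  0.   ]
(-0.019, 0.065, 0.078) cm [-6.33 -0.03  0.03]
```

Emit:
carry_out --steps '[[[-1,0,0,0,0,0],[-2,0,0,0,0,0],[-2.7,0,0,0,0,0],[-3.4,0,0,0,0,0],[-4.1,0,0,0,0,0],[-4.8,0,0,0,0,0],[-5.4,0,0,0,0,0],[-5.9,0,0,0,0,0],[-6.2,0,0,0,0,0],[-6.5,0,0,0,0,0],[-6.7,0,0,0,0,0],[-6.7,0,0,0,0,0],[-6.7,0,0,0,0,0]]]'

```text
time: 6.42
ee_pos: [0.5136, -0.1069, 0.0781]
eef_rot: [0.249, 0.968, 0.001, -0.004]
ft_force: [-21.2, 12.9, 17.6]
width: 0.0006
grip_force: 12.4
```

```bash
python3 - <<'E'
from h import *
shift((-.019,.065,.078))
E
```

```text
t 6.4167 manifold xy,z mm [-19.1  65.4] 78.1 F [-21.2  12.9  17.6]
turn [-0.    -0.009  0.001]
(-0.019, 0.065, 0.078) cm [-0.01 -0.04  0.01]
```

Emit:
carry_out --steps '[[[1.5,0,0,0,0,0],[3,0,0,0,0,0],[3,0,-2.5,0,0,0],[3,0,-5,0,0,0],[3,0,-5.5,0,0,0],[2,-3,-5.5,0,0,0],[1,-6,-5.5,0,0,0],[0,-9,-5.5,0,0,0],[-0.4,-12,-5.5,0,0,0],[-0.4,-12.6,-5.5,0,0,0],[-0.4,-12.6,-5.5,0,0,0],[-0.4,-12.6,-5.5,0,0,0]]]'

```text
time: 7.42
ee_pos: [0.4598, -0.2215, 0.1335]
eef_rot: [0.25, 0.968, -0.0, 0.0]
ft_force: [0.8, 0.1, 1.0]
width: 0.0006
grip_force: 0.0
```

```bash
python3 - <<'E'
from h import *
import cv2
shift((-.011,-.061,.078),(-.065,-.107,.078))
im=r.camera("side")[:,:,::-1]
cv2.imwrite("pics/s2.png",cv2.resize(im[150:315,90:310],(800,600),interpolation=cv2.INTER_CUBIC))
E
```

```text
t 7.4167 manifold xy,z mm [-10.9 -60.9] 133.5 F [0.8 0.1 1. ]
turn [ 0.     0.001 -0.001]
(-0.011, -0.061, 0.078) cm [ 0.02 -0.01  5.55]
(-0.065, -0.107, 0.078) cm [ 5.41 -4.61  5.55]
```

View pics/s2.png

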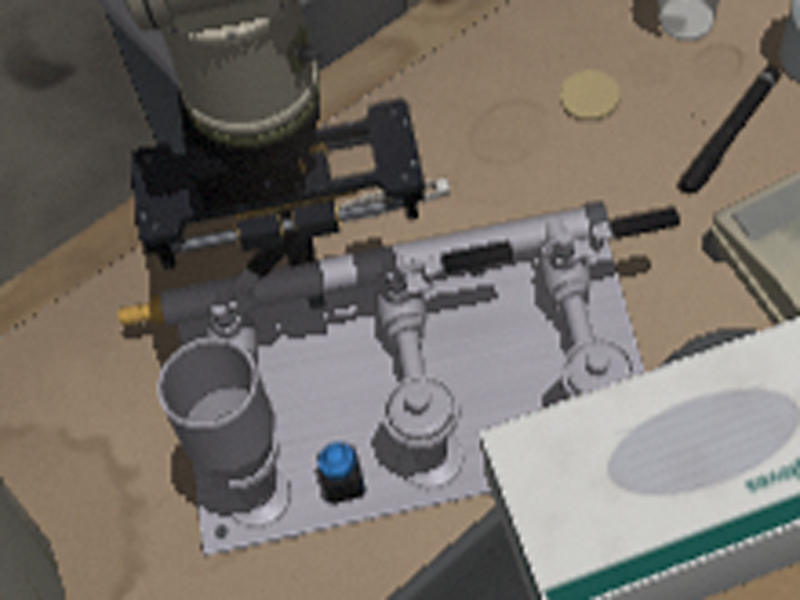

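The left and middle levers, at (645,222) and (478,258), now lie parallel to the header, so both are shut. The fingertips at (298,255) hover beside the right sleeve. I'll descend and swing it open.

Emit:
carry_out --steps '[[[0,0,2,0,0,0],[0,0,4,0,0,0],[0,0,5.5,0,0,0],[0,0,5.5,0,0,0],[1,-0.8,5.5,0,0,0],[1.7,-1.4,5.5,0,0,0],[2.4,-2,5.5,0,0,0],[3.1,-2.6,5.5,0,0,0],[3.8,-3.2,5.5,0,0,0],[4.4,-3.7,5.5,0,0,0],[5,-4.2,5.5,0,0,0],[5.4,-4.6,5.5,0,0,0],[5.4,-4.7,5.5,0,0,0],[5.4,-4.7,5.5,0,0,0]]]'

```text
time: 8.63
ee_pos: [0.3888, -0.2363, 0.0785]
eef_rot: [0.25, 0.968, 0.0, -0.0]
ft_force: [0.1, 0.9, 1.4]
width: 0.0003
grip_force: 0.5
```

```bash
python3 - <<'E'
from h import *
shift((-.065,-.107,.078))
E
```

```text
t 8.6333 manifold xy,z mm [ -65.9 -108.2] 78.5 F [0.1 0.9 1.4]
turn [ 0.    -0.001 -0.001]
(-0.065, -0.107, 0.078) cm [-0.09  0.12  0.05]
```

Emit:
carry_out --steps '[[[0,-0.3,0,0,0,0],[0,-0.6,0,0,0,0],[0,-0.6,0,0,0,0],[0,-0.6,0,0,0,0]]]'

```text
time: 8.97
ee_pos: [0.3871, -0.2391, 0.0782]
eef_rot: [0.249, 0.969, 0.002, -0.001]
ft_force: [1.8, 13.6, 5.5]
width: 0.0005
grip_force: 7.0
```

Emit:
carry_out --steps '[[[0,-0.2,0,0,0,0],[0,-0.4,0,0,0,0],[0,-0.4,0,0,0,0],[0,-0.4,0,0,0,0]]]'

```text
time: 9.3
ee_pos: [0.3869, -0.2394, 0.0782]
eef_rot: [0.247, 0.969, 0.004, -0.001]
ft_force: [9.7, 26.8, 5.4]
width: 0.0006
grip_force: 14.2
```

Force doubled with no movement, so this lever is on its stop too. I'll back off toward +y, raise clear and check.

Emit:
carry_out --steps '[[[0,1.5,0,0,0,0],[0,3,0,0,0,0],[0,3,-3,0,0,0],[0,3,-6,0,0,0],[0,3,-10,0,0,0],[2,3,-14,0,0,0],[4,5,-18,0,0,0],[4,8,-20,0,0,0],[4,12,-20,0,0,0],[4,16,-20,0,0,0],[4,20,-20,0,0,0],[4,24,-20,0,0,0],[4,24,-20,0,0,0],[4,24,-20,0,0,0],[4,24,-20,0,0,0]]]'

```text
time: 10.55
ee_pos: [0.4655, -0.0167, 0.278]
eef_rot: [0.25, 0.968, -0.001, -0.001]
ft_force: [-0.8, -0.6, 0.6]
width: 0.0006
grip_force: 0.0
```

```bash
python3 - <<'E'
from h import *
import cv2
shift()
im=r.camera("side")[:,:,::-1].copy()
cv2.imwrite("pics/s3.png",cv2.resize(im[150:315,90:310],(800,600),interpolation=cv2.INTER_CUBIC))
x0,y0,x1,y1=110,180,290,315
k,l,st,c=cv2.connectedComponentsWithStats((im[y0:y1,x0:x1].max(2)<45).astype(np.uint8))
for i in range(1,k):
    if st[i,4]>40:
        w=ray("side",c[i]+[x0,y0],.098)
        for n,yy in(("L",.13),("M",0),("R",-.13)):
            v=RM.T@(w-RM@[0,yy]-T)
            if np.hypot(*v)<.08: print(n,np.hypot(*v).round(3),np.arctan2(-v[0],v[1]).round(3))
E
```

```text
t 10.55 manifold xy,z mm [-104.9  121.1] 278.0 F [-0.8 -0.6  0.6]
turn [-0.002 -0.001 -0.001]
R 0.06 1.561
L 0.063 -0.062
L 0.067 -3.074
M 0.063 -0.072
```

View pics/s3.png

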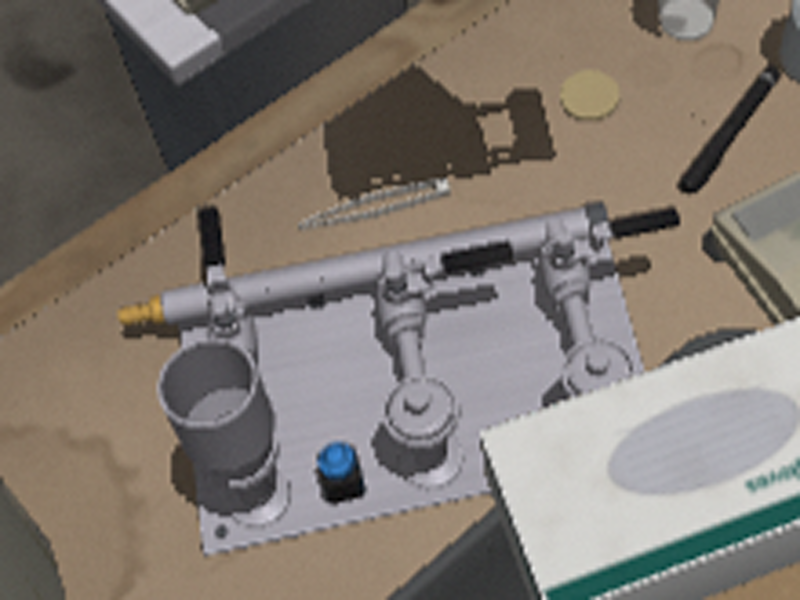

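The right lever at (210,235) points to the front in line with its pipe, at about 1.56 rad. The other two lie square across their pipes at about 0, and nothing else has moved. I'll hand in.

```bash
python3 -c "
from bench import r
print(r.close_job())"
```

```text
the job is handed in; nothing more can be done
None
```

Job handed in (no verdict was returned): the right valve, in front of the funnel, is fully open, and the left and middle valves are shut, all three pushed to their stops, with nothing else seen to have moved.

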